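# Fasten the grille of a filter box with its four push rivets

### The job

The filter in the small exhaust filter box has been changed and its grille put back; fasten it by pressing the four white push rivets home with the fingertips, one at a time and crosswise so that the grille seats evenly: first the rivet at the grille's clipped corner, then the one diagonally across from it, then the remaining one at the end with the hose spigot, and last the one left over. Press each gently, just until its head sits down on its collar. Do not lift, tip or shift the box, and leave everything else on the bench where it lies.

Things in the scene. Friction and masses are not known exactly. Their poses are not given: they have to be found in the camera images.
- filter_box: grey sheet-metal filter box, 204 x 154 x 65 mm with the dark slotted grille on top, 1.9 kg, loose on rubber feet, at any yaw. Origin: centre of its underside; z up; +x along its long side towards the end with the hose spigot (43 mm pipe stub, 36 mm long). The grille's (-x, +y) corner is clipped at 45 degrees, the other three are square. One white push rivet near each corner.
- head_clipped (a point): centre of the top of a white push-rivet head (16 mm across, 4 mm thick, slightly domed), at the clipped corner of the grille, at x -70, y +48 mm in the box frame. It sinks with the rivet: fully home it is 72 mm above the bench, at first up to 80 mm.
- rivet_clipped (a joint): how far the rivet at head_clipped is pressed in, m, straight down into the box: 0 fully out, 0.008 fully home with its head down on its black collar (23 mm across, 3 mm high); starts between 0 and 0.002. Held by friction: it moves under about 4 N, stays where it is left and stops hard when home.
- head_across (a point): centre of the top of a white push-rivet head (16 mm across, 4 mm thick, slightly domed), diagonally across from the clipped corner, at the spigot end, at x +70, y -48 mm in the box frame. It sinks with the rivet: fully home it is 72 mm above the bench, at first up to 80 mm.
- rivet_across (a joint): how far the rivet at head_across is pressed in, m, straight down into the box: 0 fully out, 0.008 fully home with its head down on its black collar (23 mm across, 3 mm high); starts between 0 and 0.002. Held by friction: it moves under about 4 N, stays where it is left and stops hard when home.
- head_spigot (a point): centre of the top of a white push-rivet head (16 mm across, 4 mm thick, slightly domed), the other one at the spigot end, at x +70, y +48 mm in the box frame. It sinks with the rivet: fully home it is 72 mm above the bench, at first up to 80 mm.
- rivet_spigot (a joint): how far the rivet at head_spigot is pressed in, m, straight down into the box: 0 fully out, 0.008 fully home with its head down on its black collar (23 mm across, 3 mm high); starts between 0 and 0.002. Held by friction: it moves under about 4 N, stays where it is left and stops hard when home.
- head_plain (a point): centre of the top of a white push-rivet head (16 mm across, 4 mm thick, slightly domed), the other one at the end away from the spigot, at x -70, y -48 mm in the box frame. It sinks with the rivet: fully home it is 72 mm above the bench, at first up to 80 mm.
- rivet_plain (a joint): how far the rivet at head_plain is pressed in, m, straight down into the box: 0 fully out, 0.008 fully home with its head down on its black collar (23 mm across, 3 mm high); starts between 0 and 0.002. Held by friction: it moves under about 4 N, stays where it is left and stops hard when home.
- marker_1: white felt marker with a blue cap, lying close beside the box, 135 x 17 x 16 mm, loose; bystander, origin in the middle of its underside.
- tape_roll_3: small black tape roll, close beside the box, 50 mm across, 19 mm high, loose; bystander, origin in the middle of its underside.
- brush_1: paint brush with a red-brown handle, 240 x 50 x 13 mm, loose; bystander, origin in the middle of its underside.
- spreader_yellow: flat yellow filler spreader, 99 x 82 x 10 mm, loose; bystander, origin in the middle of its underside.
- sanding_block: blue sanding block, 110 x 65 x 24 mm, loose; bystander, origin in the middle of its underside.
- glaze_tube: red-and-white tube, 176 x 50 x 34 mm, loose; bystander, origin in the middle of its underside.
- scale_display (a point): middle of the display of the mixing scale that stands fixed behind and to the right of the box: an obstacle to the arm, about 230 mm wide (y), 130 mm deep (x), from 0.32 to 0.45 m above the bench, on a column; its round pan reaches 140 mm around a point 100 mm nearer the robot and 120 mm further left, 72 mm high.
- box_top (a point): centre of the grille's top face, 65 mm above the box's origin.
- spigot_mouth (a point): centre of the spigot's open end: x +138, y 0, z +31 mm in the box frame.
- clipped_corner (a point): middle of the 45-degree edge (legs 36 mm) where the grille's corner is cut off and bare light metal shows beneath: x -81, y +56, z +65 mm in the box frame.

How it is judged:
On the way, in this order (a step that is already met when the one before it is completed fails the run):
1. The rivet at the clipped corner is home, the other three are still up (value of joint rivet_clipped above 0.0065 m and value of joint each of rivet_across, rivet_spigot, rivet_plain below 0.005 m), for 0.1 s.
2. Then the rivet diagonally across from it is home too, the last two still up (value of joint each of rivet_clipped, rivet_across above 0.0065 m and value of joint each of rivet_spigot, rivet_plain below 0.005 m), for 0.1 s.
3. Then the remaining rivet at the spigot end is home, the last still up (value of joint each of rivet_clipped, rivet_across, rivet_spigot above 0.0065 m and value of joint rivet_plain below 0.005 m), for 0.1 s.
4. Then the last rivet is home (value of joint each of rivet_clipped, rivet_across, rivet_spigot, rivet_plain above 0.0065 m), for 0.1 s.
At the end, for the whole second after the job is handed in: All four rivets are pressed in at least 6.5 of their 8 mm; the box stands level and still within 20 mm of where it was, and every bystander lies within 20 mm of where it was (all of step 4 and distance of each of box_top, spigot_mouth, marker_1, tape_roll_3, brush_1, spreader_yellow, sanding_block, glaze_tube from where it was at the start of the episode below 0.02 m and angle between filter_box's own z axis and vertical below 0.05 rad and linear speed of filter_box below 0.02 m/s); the robot touches nothing.
It fails at once if The filter box is shoved or turned: its middle or its spigot is more than 20 mm from where it stood (distance of any of box_top, spigot_mouth from where it was at the start of the episode above 0.02 m).
It fails at once if The filter box is lifted (10 mm) or tipped (0.1 rad) (height (world z) of filter_box above 0.01 m or angle between filter_box's own z axis and vertical above 0.1 rad).
It fails at once if The box or a rivet is pressed hard: more than 30 N from the robot (contact force between any of the arm, the fingers and filter_box above 30 N).
It fails at once if A bystander is moved more than 20 mm (distance of any of marker_1, tape_roll_3, brush_1, spreader_yellow, sanding_block, glaze_tube from where it was at the start of the episode above 0.02 m).
It also fails if it takes over 58 s, if anything falls off the work surface, if the arm or the gripper's body presses on something with over 40 N, if the wrist force passes 120 N, or if a joint passes its speed limit or range.

### The arm

A 6-joint arm with a two-finger parallel gripper is mounted at the origin on a cart in front of the work surface, level with it; the furniture and walls round the work are solid. World frame = base frame: x ahead of the robot, y to its left, z up, the work surface at z = 0. Lengths are in m, angles in rad, forces in N, time in s.
With the tool pointing down it reaches from about 0.35 to 0.925 m from the base axis. Payload 6.4 kg.
Tool frame: the origin (TCP) lies at the very end of the fingers, on their centre line; the grasp point (between the pads) lies 19 mm behind it; z points along the fingers, y is the line along which they close (so a half turn about z gives the same grasp; the last joint's range is limited). The gripper opens to 94 mm and grips with 3 to 60 N. Pads are 16 mm wide; open, the fingers measure 119 mm over their backs; the gripper's body (75 mm by 177 mm) begins 78 mm behind the grasp point.
Start: joints at [1.018, 0.245, 1.558, -0, 1.339, -0.174], TCP at [0.24, 0.604, 0.205] pointing down, gripper open.
Joint ranges: [-3.13, 3.13], [-1.02, 2.26], [0.13, 2.54], [-0.95, 4.09], [0.21, 2.88], [-2.74, 2.74]. Speed limits (rad/s): [2.57, 2.57, 3.14, 3.14, 3.14, 3.14].

### API

Orientations are given as a 3x3 rotation matrix whose columns are the frame's x, y, z axes.
In Python, from workcell import * gives the robot as it stands.
- The arm moves only by the shell command python3 -m handwheel 'ROWS' [FORCE]. ROWS is JSON, a list of rows, each a list of 3 entries, a list of its own where there are three numbers: the opening in per cent of the stroke, from 0 (shut) to 100 (fully open), then the shift along the tool's x, y, z in cm, then the turn, a rotation vector about the tool's x, y, z in degrees. A call has 1 to 10 rows; each row is the pose to reach, as a shift and turn from the pose commanded when the call began, along the tool's axes at that moment; what a row does not reach only later rows make up. A row lasts 1/8 s, in which the tool goes at most 62.5 mm and 10.7 degrees, less where a joint would pass 70% of its speed; a pose out of reach is approached as far as the arm can. A call with a gripper value outside its range is refused whole. The fingers move at their own pace and stop on an object; FORCE is the grip in N (left out, the last holds). Time passes only in rows, so rows that repeat a pose let the fingers close. It gives the time, the measured TCP pose, the force, the opening and the grip force at its end, in the units of the state.
- get_obs(): the state, without advancing time (a new reading comes with each control period).
- get_image(name): name is "side" or "top"; returns a dict with "pixels" (384x512x3 uint8, red, green, blue), "fx", "fy", "cx", "cy" (pixels), "D" ([k1, k2, p1, p2, k3] as OpenCV has them; the pictures are not rectified), "R" (3x3) and "t" (3): a world point X has camera coordinates R X + t. Camera axes: x right, y down, z forward; pixel columns grow to the right and rows downward; lengths in m; the calibration is good to about 2 mm. A picture is of the moment at which its call begins. There is no depth.
- hand_in(): hands the job in; it is judged then, once.
The state is a dict: "t": time; "qpos": joint angles; "joint_vel": joint speeds; "joint_efforts": joint torques, N m; "ee_pos": TCP position; "orientation": TCP orientation; "wrist_force": force on the tool from outside, world axes, zero at the start; "wrist_torque": the same for the moment, N m; "gripper_width": opening from 0.0 (shut) to 1.0 (fully open); "gripper_force": force on a finger pad.
Only numpy, scipy, OpenCV 4.12 (cv2) and the standard library are available. Lean on these libraries where they do the work, as an engineer would, in place of code of your own. Each camera call takes 0.05 s, during which the arm holds its last target. There are 200 camera calls.

## Working session

There is one attempt and no reset: what is moved stays moved. The work goes in short steps, Python scripts to look and compute and a shell command to move; the robot and the scene stay as the last step left them, time stands still between calls to the robot, and variables do not carry over. Pictures are saved under pics/ and viewed, at most 10 in all, crops included, and the job is handed in when it is done.

```bash
mkdir -p pics
python3 - <<'E'
from workcell import *
import cv2,numpy as np
for n in("top","side"):
    i=get_image(n);cv2.imwrite(f"pics/{n}0.png",i["pixels"][:,:,::-1]);np.savez(f"{n}0.npz",**i)
    print(n,i["fx"],i["D"],-np.array(i["R"]).T@i["t"])
o=get_obs();print(o)
E
```

```text
top 471.59827075855173 [-0.17324967  0.          0.          0.          0.        ] [0.35684967 0.13254205 1.65233715]
side 384.3048399339056 [-0.03492943  0.          0.          0.          0.        ] [0.17572803 1.00530541 0.82189047]
{'t': 0.1, 'qpos': array([ 1.01791827e+00,  2.45753950e-01,  1.55887082e+00, -4.49949573e-05,
        1.33873420e+00, -1.74102011e-01]), 'joint_vel': array([ 0.0008975 , -0.00169605, -0.00441183,  0.00182474, -0.00073714,
       -0.0019474 ]), 'joint_efforts': array([ 5.24587249e-04, -4.16913915e+01, -3.15525734e+01,  6.86810352e-02,
        3.10015096e-02, -3.42684780e-05]), 'ee_pos': array([0.24007501, 0.60345122, 0.2044608 ]), 'orientation': array([[-9.29121655e-01,  3.69773117e-01, -8.90290907e-04],
       [ 3.69774095e-01,  9.29120439e-01, -1.52615162e-03],
       [ 2.62857636e-04, -1.74718704e-03, -9.99998439e-01]]), 'wrist_force': array([0.52509361, 0.9903921 , 0.97869709]), 'wrist_torque': array([-0.05358343,  0.03111044, -0.04847392]), 'gripper_force': 0.0, 'gripper_width': 1.0007193139597677}
```

View pics/top0.png

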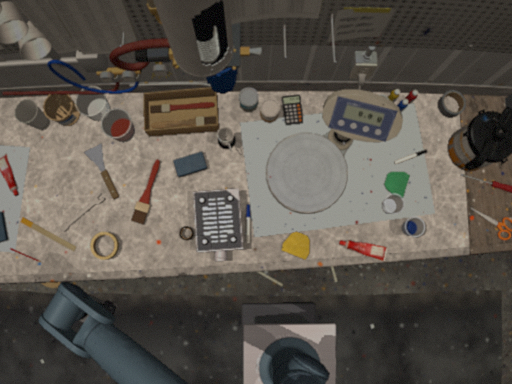

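View pics/side0.png

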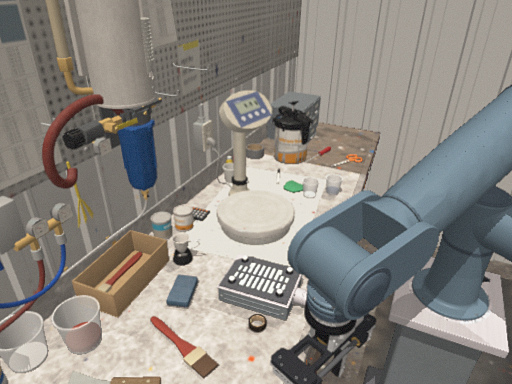

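The top view shows the box at about (218,220), with the spigot at (221,255) towards the robot, the marker on its right and the tape roll on its left. Next I'll zoom in and measure.

```bash
cat > h.py <<'E'
import cv2,numpy as np
def ray(i,uv,z):
    K=np.array([[i["fx"],0,i["cx"]],[0,i["fy"],i["cy"]],[0,0,1.]])
    p=cv2.undistortPoints(np.array(uv,float).reshape(-1,1,2),K,np.array(i["D"],float)).reshape(-1,2)
    d=np.c_[p,np.ones(len(p))]@i["R"]; c=-np.array(i["R"]).T@i["t"]
    return c+d*((z-c[2])/d[:,2])[:,None]
def proj(i,X):
    K=np.array([[i["fx"],0,i["cx"]],[0,i["fy"],i["cy"]],[0,0,1.]])
    return cv2.projectPoints(np.array(X,float).reshape(-1,1,3),cv2.Rodrigues(np.array(i["R"],float))[0],np.array(i["t"],float),K,np.array(i["D"],float))[0].reshape(-1,2)
E
python3 - <<'E'
from h import *
i=dict(np.load("top0.npz"));p=i["pixels"]
a=cv2.resize(p[180:272,170:270],None,fx=6,fy=6,interpolation=cv2.INTER_CUBIC)
j=dict(np.load("side0.npz"))["pixels"]
b=cv2.resize(j[240:340,205:315],None,fx=5,fy=5,interpolation=cv2.INTER_CUBIC)
cv2.imwrite("pics/topc.png",a[:,:,::-1]);cv2.imwrite("pics/sidec.png",b[:,:,::-1])
print(ray(i,[[202,200],[234,199],[202,242],[236,241],[221,258]],.07))
E
```

```text
[[0.57280764 0.29656456 0.07      ]
 [0.57593642 0.18787926 0.07      ]
 [0.43056235 0.29509929 0.07      ]
 [0.43388778 0.18095076 0.07      ]
 [0.37716327 0.23102413 0.07      ]]
```

View pics/topc.png

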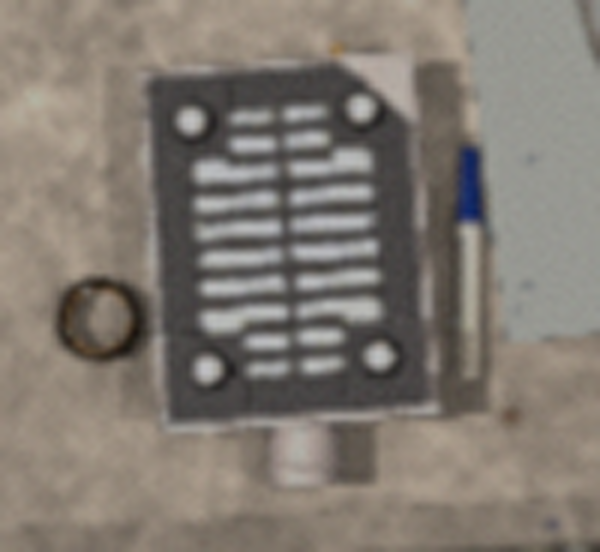

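View pics/sidec.png

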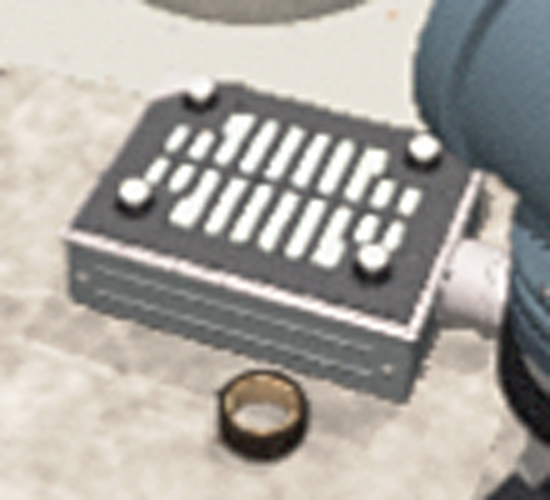

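Both crops agree. In the top crop, the clipped corner is top right with its rivet at crop (362,108). "Across" is at (208,370), "spigot" at (380,355) and "plain" at (190,122). The spigot points towards the robot. The side crop shows the same rivets at (200,95), (372,258), (425,150) and (135,195).

```bash
cat > m.py <<'E'
from h import *
G={"top":((6,170,180),[(362,108),(208,370),(380,355),(190,122)],5),"side":((5,205,240),[(200,93),(372,258),(425,150),(135,192)],5)}
def cents(i,n):
    (s,ox,oy),pts,r=G[n];g=cv2.cvtColor(i["pixels"],cv2.COLOR_RGB2GRAY).astype(float);out=[]
    for x,y in pts:
        u,v=(x+.5)/s-.5+ox,(y+.5)/s-.5+oy
        ys,xs=np.mgrid[0:384,0:512]
        w=np.clip(g-130,0,None)*(np.hypot(xs-u,ys-v)<r*.75)
        out.append(((w*xs).sum()/w.sum(),(w*ys).sum()/w.sum()))
    return np.array(out)
E
python3 - <<'E'
from m import *
from workcell import get_obs
T,S=dict(np.load("top0.npz")),dict(np.load("side0.npz"))
ct,cs=cents(T,"top"),cents(S,"side");print(ct.round(1).tolist(),cs.round(1).tolist())
t=ray(T,ct,.078);print("top",t.round(4).tolist());print("side",ray(S,cs,.077).round(4).tolist())
# rigid 2D fit
B=np.array([[-70,48],[70,-48],[70,48],[-70,-48]])/1e3
for w in (t,ray(S,cs,.077)):
    P=w[:,:2];c=P.mean(0);U,_,V=np.linalg.svd(B.T@(P-c));R=(U@V).T
    f=B@R.T+c;print("fit",f.round(4).tolist(),"res",((P-f)*1e3).round(1).tolist(),"yaw",np.degrees(np.arctan2(R[1,0],R[0,0])))
E
```

```text
[[229.7, 197.5], [204.1, 241.1], [232.7, 238.9], [201.3, 199.6]] [[244.4, 256.7], [279.3, 290.5], [289.3, 268.8], [231.4, 277.5]]
top [[0.5799, 0.2021, 0.078], [0.4333, 0.2874, 0.078], [0.4404, 0.1918, 0.078], [0.573, 0.298, 0.078]]
side [[0.5829, 0.2033, 0.077], [0.4352, 0.2878, 0.077], [0.4424, 0.1943, 0.077], [0.5746, 0.3, 0.077]]
fit [[0.58, 0.2021], [0.4333, 0.2875], [0.4404, 0.1917], [0.5729, 0.2979]] res [[-0.1, -0.1], [0.0, -0.1], [0.0, 0.1], [0.1, 0.1]] yaw -175.74137799604372
fit [[0.5823, 0.2039], [0.4353, 0.2888], [0.4427, 0.1931], [0.5748, 0.2996]] res [[0.7, -0.6], [-0.1, -1.0], [-0.3, 1.2], [-0.3, 0.4]] yaw -175.5597640519018
```

```bash
python3 -m handwheel '[[0,[-46.5,-24.6,0],[0,0,0]],[0,[-46.5,-24.6,0],[0,0,0]],[0,[-46.5,-24.6,0],[0,0,0]],[0,[-46.5,-24.6,0],[0,0,0]],[0,[-46.5,-24.6,0],[0,0,0]],[0,[-46.5,-24.6,0],[0,0,0]],[0,[-46.5,-24.6,0],[0,0,0]],[0,[-46.5,-24.6,0],[0,0,0]],[0,[-46.5,-24.6,0],[0,0,0]],[0,[-46.5,-24.6,0],[0,0,0]]]' 20
```

```text
t: 1.35
ee_pos: [0.5818, 0.2025, 0.2049]
orientation: [[-0.928, 0.372, -0.001], [0.372, 0.928, 0.0], [0.001, -0.0, -1.0]]
wrist_force: [0.2, -0.2, 0.8]
gripper_width: 0.008
gripper_force: 0.0
```

```bash
python3 -m handwheel '[[0,[0,0,6],[0,0,0]],[0,[0,0,10],[0,0,0]],[0,[0,0,11.5],[0,0,0]],[0,[0,0,12],[0,0,0]],[0,[0,0,12],[0,0,0]],[0,[0,0,12],[0,0,0]]]'
python3 - <<'E'
from workcell import *
import cv2
i=get_image("side");cv2.imwrite("pics/s1.png",cv2.resize(i["pixels"][190:340,180:340],None,fx=4,fy=4)[:,:,::-1])
E
```

```text
t: 2.1
ee_pos: [0.5826, 0.2038, 0.0874]
orientation: [[-0.929, 0.37, 0.003], [0.37, 0.929, 0.001], [-0.003, 0.002, -1.0]]
wrist_force: [0.2, -0.9, -0.7]
gripper_width: 0.005
gripper_force: 0.0
```

View pics/s1.png

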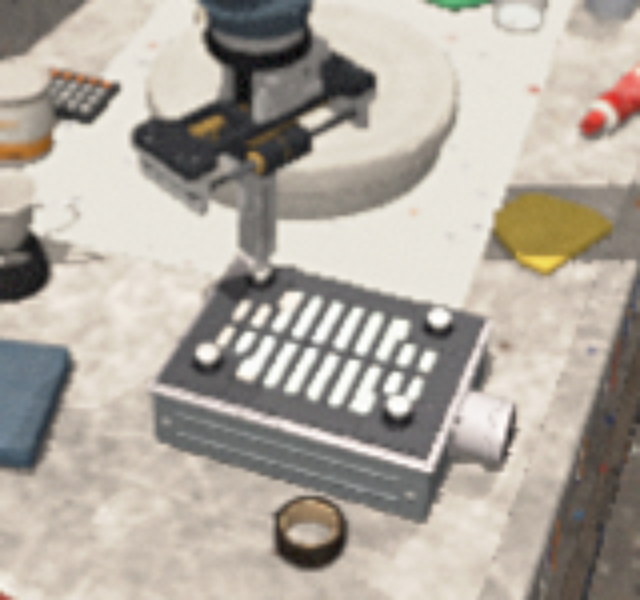

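The fingertips are directly above the clipped-corner rivet at crop (260,272), so I'll press in small steps.

```bash
python3 -m handwheel '[[0,[0,0,0.3],[0,0,0]],[0,[0,0,0.5],[0,0,0]],[0,[0,0,0.7],[0,0,0]],[0,[0,0,0.8],[0,0,0]],[0,[0,0,0.9],[0,0,0]],[0,[0,0,1.0],[0,0,0]],[0,[0,0,1.0],[0,0,0]],[0,[0,0,1.0],[0,0,0]]]'
```

```text
t: 3.15
ee_pos: [0.5815, 0.2034, 0.0754]
orientation: [[-0.929, 0.37, 0.0], [0.37, 0.929, -0.0], [-0.0, -0.0, -1.0]]
wrist_force: [-2.2, -1.0, 2.6]
gripper_width: 0.004
gripper_force: 1.7
```

```bash
python3 -m handwheel '[[0,[0,0,0.1],[0,0,0]],[0,[0,0,0.15],[0,0,0]],[0,[0,0,0.2],[0,0,0]],[0,[0,0,0.2],[0,0,0]]]'; python3 -m handwheel '[[0,[0,0,0.05],[0,0,0]],[0,[0,0,0.1],[0,0,0]],[0,[0,0,0.1],[0,0,0]]]'
```

```text
t: 3.65
ee_pos: [0.5815, 0.2034, 0.0734]
orientation: [[-0.929, 0.37, 0.0], [0.37, 0.929, -0.0], [-0.0, -0.0, -1.0]]
wrist_force: [-1.4, -0.4, 3.6]
gripper_width: 0.004
gripper_force: 1.7
t: 4.03
ee_pos: [0.5815, 0.2034, 0.0724]
orientation: [[-0.929, 0.37, 0.0], [0.37, 0.929, 0.0], [-0.0, 0.0, -1.0]]
wrist_force: [-1.1, -1.6, 3.8]
gripper_width: 0.003
gripper_force: 1.8
```

```bash
python3 -m handwheel '[[0,[0,0,0.05],[0,0,0]],[0,[0,0,0.05],[0,0,0]]]'; python3 -m handwheel '[[0,[0,0,0.03],[0,0,0]],[0,[0,0,0.03],[0,0,0]]]'
```

```text
t: 4.28
ee_pos: [0.5815, 0.2034, 0.0724]
orientation: [[-0.929, 0.37, -0.0], [0.37, 0.929, -0.0], [-0.0, -0.0, -1.0]]
wrist_force: [-1.8, -1.6, 5.9]
gripper_width: 0.002
gripper_force: 3.0
t: 4.53
ee_pos: [0.5815, 0.2034, 0.0723]
orientation: [[-0.929, 0.37, -0.0], [0.37, 0.929, -0.0], [-0.0, -0.0, -1.0]]
wrist_force: [-1.9, -2.1, 7.6]
gripper_width: 0.004
gripper_force: 3.6
```

Hard stop at 72.3 mm, so the first rivet is home. Next is the one across.

```bash
python3 -m handwheel '[[0,[0,0,-4],[0,0,0]],[0,[0,0,-5],[0,0,0]],[0,[6,0.9,-5],[0,0,0]],[0,[12,1.7,-5],[0,0,0]],[0,[16.8,2.4,-5],[0,0,0]],[0,[16.8,2.4,-4],[0,0,0]],[0,[16.8,2.4,-2],[0,0,0]],[0,[16.8,2.4,-1.4],[0,0,0]],[0,[16.8,2.4,-1.4],[0,0,0]],[0,[16.8,2.4,-1.4],[0,0,0]]]'
python3 - <<'E'
from workcell import *
import cv2
i=get_image("side");cv2.imwrite("pics/s2.png",cv2.resize(i["pixels"][190:340,180:340],None,fx=4,fy=4)[:,:,::-1])
E
```

```text
t: 5.78
ee_pos: [0.435, 0.2878, 0.0861]
orientation: [[-0.929, 0.37, 0.001], [0.37, 0.929, 0.0], [-0.001, 0.001, -1.0]]
wrist_force: [0.4, 0.8, -0.2]
gripper_width: 0.005
gripper_force: 0.0
```

View pics/s2.png

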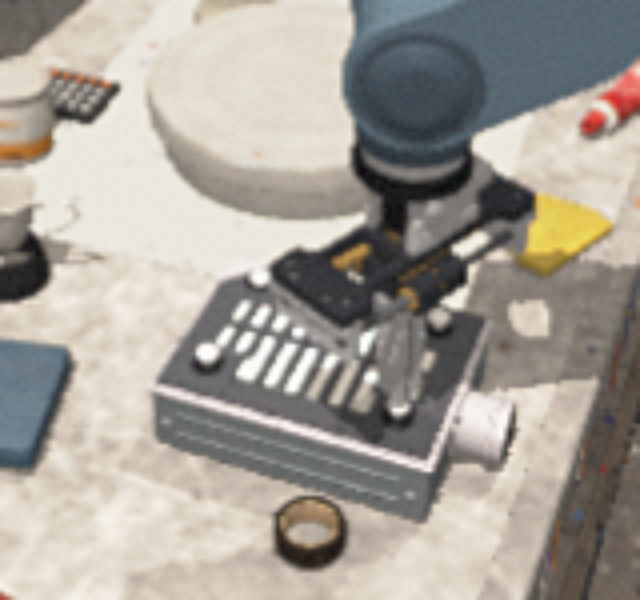

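The fingers are over the "across" head at (400,408). The clipped head now sits low and the box hasn't moved.

```bash
python3 -m handwheel '[[0,[0,0,0.4],[0,0,0]],[0,[0,0,0.6],[0,0,0]],[0,[0,0,0.8],[0,0,0]],[0,[0,0,0.9],[0,0,0]],[0,[0,0,1.0],[0,0,0]],[0,[0,0,1.1],[0,0,0]],[0,[0,0,1.2],[0,0,0]],[0,[0,0,1.25],[0,0,0]],[0,[0,0,1.3],[0,0,0]],[0,[0,0,1.3],[0,0,0]]]'; python3 -m handwheel '[[0,[0,0,0.06],[0,0,0]],[0,[0,0,0.06],[0,0,0]]]'
```

```text
t: 7.08
ee_pos: [0.4344, 0.2879, 0.0727]
orientation: [[-0.929, 0.37, 0.0], [0.37, 0.929, 0.0], [-0.0, 0.0, -1.0]]
wrist_force: [0.2, -1.0, 3.1]
gripper_width: 0.004
gripper_force: 1.7
t: 7.32
ee_pos: [0.4344, 0.2879, 0.0723]
orientation: [[-0.929, 0.37, 0.0], [0.37, 0.929, -0.0], [-0.0, 0.0, -1.0]]
wrist_force: [-1.0, -1.7, 4.8]
gripper_width: 0.007
gripper_force: 2.7
```

```bash
python3 -m handwheel '[[0,[0,0,0.04],[0,0,0]],[0,[0,0,0.04],[0,0,0]]]'; python3 -m handwheel '[[0,[0,0,-4],[0,0,0]],[0,[0,0,-5],[0,0,0]],[0,[-2.1,-4.3,-5],[0,0,0]],[0,[-4.2,-8.6,-5],[0,0,0]],[0,[-4.2,-8.6,-5],[0,0,0]],[0,[-4.2,-8.6,-2],[0,0,0]],[0,[-4.2,-8.6,-1.4],[0,0,0]],[0,[-4.2,-8.6,-1.4],[0,0,0]],[0,[-4.2,-8.6,-1.4],[0,0,0]]]'
```

```text
t: 7.58
ee_pos: [0.4344, 0.2879, 0.0723]
orientation: [[-0.929, 0.37, 0.0], [0.37, 0.929, -0.0], [-0.0, -0.0, -1.0]]
wrist_force: [-1.7, -1.5, 8.0]
gripper_width: 0.004
gripper_force: 3.9
t: 8.7
ee_pos: [0.442, 0.1929, 0.0864]
orientation: [[-0.929, 0.369, 0.001], [0.369, 0.929, 0.0], [-0.001, 0.001, -1.0]]
wrist_force: [-0.0, -0.5, 0.4]
gripper_width: 0.007
gripper_force: 0.0
```

```bash
python3 -m handwheel '[[0,[0,0,0.4],[0,0,0]],[0,[0,0,0.6],[0,0,0]],[0,[0,0,0.8],[0,0,0]],[0,[0,0,0.9],[0,0,0]],[0,[0,0,1.0],[0,0,0]],[0,[0,0,1.1],[0,0,0]],[0,[0,0,1.2],[0,0,0]],[0,[0,0,1.25],[0,0,0]],[0,[0,0,1.3],[0,0,0]],[0,[0,0,1.3],[0,0,0]]]'; python3 -m handwheel '[[0,[0,0,0.06],[0,0,0]],[0,[0,0,0.06],[0,0,0]]]';python3 -m handwheel '[[0,[0,0,0.04],[0,0,0]],[0,[0,0,0.04],[0,0,0]]]'
```

```text
t: 9.95
ee_pos: [0.4415, 0.1924, 0.0726]
orientation: [[-0.929, 0.37, 0.0], [0.37, 0.929, 0.0], [-0.0, 0.0, -1.0]]
wrist_force: [-1.2, 0.7, 2.8]
gripper_width: 0.003
gripper_force: 1.7
t: 10.2
ee_pos: [0.4416, 0.1924, 0.0723]
orientation: [[-0.929, 0.37, 0.0], [0.37, 0.929, 0.0], [-0.0, 0.0, -1.0]]
wrist_force: [-1.5, 0.2, 4.8]
gripper_width: 0.003
gripper_force: 2.8
t: 10.45
ee_pos: [0.4416, 0.1925, 0.0723]
orientation: [[-0.929, 0.37, -0.0], [0.37, 0.929, -0.0], [-0.0, -0.0, -1.0]]
wrist_force: [-2.8, -0.5, 8.5]
gripper_width: 0.007
gripper_force: 4.1
```

```bash
python3 -m handwheel '[[0,[0,0,-4],[0,0,0]],[0,[0,0,-5],[0,0,0]],[0,[-2.8,4.9,-5],[0,0,0]],[0,[-5.6,9.8,-5],[0,0,0]],[0,[-8.4,14.75,-5],[0,0,0]],[0,[-8.4,14.75,-5],[0,0,0]],[0,[-8.4,14.75,-2],[0,0,0]],[0,[-8.4,14.75,-1.4],[0,0,0]],[0,[-8.4,14.75,-1.4],[0,0,0]],[0,[-8.4,14.75,-1.4],[0,0,0]]]'
python3 - <<'E'
from workcell import *
import cv2
i=get_image("side");cv2.imwrite("pics/s3.png",cv2.resize(i["pixels"][190:340,180:340],None,fx=4,fy=4)[:,:,::-1])
E
```

```text
t: 11.7
ee_pos: [0.5745, 0.2984, 0.0869]
orientation: [[-0.929, 0.37, 0.002], [0.37, 0.929, 0.001], [-0.001, 0.001, -1.0]]
wrist_force: [0.7, -0.3, 0.3]
gripper_width: 0.006
gripper_force: 0.0
```

View pics/s3.png

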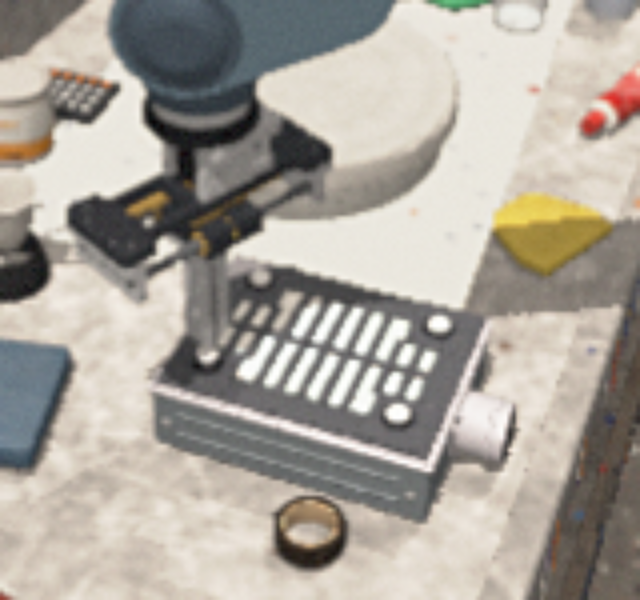

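Three heads are down, at (260,278), (398,414) and (440,325). The fingers are over the last one at (208,355).

```bash
python3 -m handwheel '[[0,[0,0,0.4],[0,0,0]],[0,[0,0,0.6],[0,0,0]],[0,[0,0,0.8],[0,0,0]],[0,[0,0,0.9],[0,0,0]],[0,[0,0,1.0],[0,0,0]],[0,[0,0,1.1],[0,0,0]],[0,[0,0,1.2],[0,0,0]],[0,[0,0,1.25],[0,0,0]],[0,[0,0,1.3],[0,0,0]],[0,[0,0,1.3],[0,0,0]]]'; python3 -m handwheel '[[0,[0,0,0.06],[0,0,0]],[0,[0,0,0.06],[0,0,0]]]';python3 -m handwheel '[[0,[0,0,0.04],[0,0,0]],[0,[0,0,0.04],[0,0,0]]]'
```

```text
t: 13.0
ee_pos: [0.5741, 0.2984, 0.0726]
orientation: [[-0.929, 0.37, 0.0], [0.37, 0.929, 0.0], [-0.0, 0.0, -1.0]]
wrist_force: [-0.4, -1.1, 3.7]
gripper_width: 0.003
gripper_force: 1.7
t: 13.25
ee_pos: [0.5741, 0.2984, 0.0723]
orientation: [[-0.929, 0.37, 0.0], [0.37, 0.929, -0.0], [-0.0, -0.0, -1.0]]
wrist_force: [-2.4, -1.1, 5.5]
gripper_width: 0.005
gripper_force: 2.7
t: 13.5
ee_pos: [0.5741, 0.2984, 0.0723]
orientation: [[-0.929, 0.37, -0.0], [0.37, 0.929, -0.0], [-0.0, -0.0, -1.0]]
wrist_force: [-3.2, -0.7, 7.3]
gripper_width: 0.004
gripper_force: 3.5
```

```bash
python3 -m handwheel '[[0,[0,0,-4],[0,0,0]],[0,[0,0,-9],[0,0,0]],[0,[0,0,-12],[0,0,0]],[0,[0,0,-12],[0,0,0]],[0,[0,0,-12],[0,0,0]],[0,[0,0,-12],[0,0,0]]]'
python3 - <<'E'
from workcell import *
from m import *
i=get_image("side");cv2.imwrite("pics/s4.png",cv2.resize(i["pixels"][190:340,180:340],None,fx=4,fy=4)[:,:,::-1])
S=dict(np.load("side0.npz"));print((cents(i,"side")-cents(S,"side")).round(1).tolist())
E
```

```text
t: 14.25
ee_pos: [0.5729, 0.298, 0.1889]
orientation: [[-0.929, 0.37, -0.004], [0.37, 0.929, -0.001], [0.003, -0.003, -1.0]]
wrist_force: [-0.6, 0.1, -0.1]
gripper_width: 0.001
gripper_force: 0.0
[[0.1, 0.7], [-0.1, 1.8], [0.0, 1.5], [0.1, 1.7]]
```

View pics/s4.png

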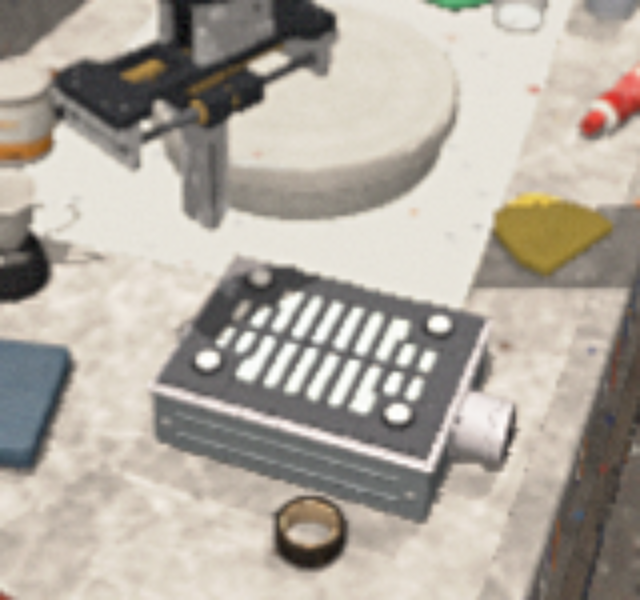

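All four heads are down on their collars, at (260,278), (398,414), (440,325) and (208,360). The box and the tape roll haven't moved, and the gripper is clear.

```bash
python3 -c "
from workcell import *
print(hand_in())"
```

```text
the job is handed in; nothing more can be done
None
```

I pressed all four rivets home in the required order, each to a hard stop at about 72 mm with under 10 N in the readings, and handed the job in at about 14 s; in the last picture the box had not moved and the gripper was clear, but the hand-in returned no verdict.

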